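Find the fuel-gas bottle by its left-hand cap and open it

TASK

The three little gas bottles in the rack have lost their labels: one holds fuel gas, and only its cap has a left-hand thread. Feel the caps gently, one way and the other, to find the left-hand one, unscrew that cap and lay it in the brown tray, and leave the other two bottles screwed shut. Do not force a cap so hard that its bottle turns in its clamp, and do not disturb the other things on the bench.

Things in the scene. Friction and masses are not known exactly. Their poses are not given: they have to be found in the camera images.
- cap_1_mid (a point): Centre (half-way up) of one of three identical grey plastic screw caps on three identical upright aluminium gas bottles. Cap: round, ribbed, 46 mm across, 30 mm tall, flat top, 45 g; z up along the screw axis; the centre of a tight cap is 183 mm above the bench. Below its rim the brass neck is bare and slim (27 mm) for 15 mm, then the shoulder widens to 60 mm. Caps and places are shuffled.
- cap_2_mid (a point): Centre of another of the three identical caps. All start screwed down to the end of their thread. Coarse two-start thread: level for the first 13 degrees of loosening, then rising 22 mm per turn; the cap comes free, to be lifted straight off, after about 210 degrees. Two bottles have the ordinary right-hand thread, one the left-hand thread (it loosens clockwise seen from above); nothing visible tells which.
- cap_3_mid (a point): Centre of another of the three identical caps. Turned the loosening way a cap breaks loose at about 0.05 to 0.25 N m and goes on turning, more and more easily; turned the tightening way it moves a few degrees at most, then stops hard and the torque climbs.
- rack: Grey steel bench rack, fixed, 110 mm along its x by 400 mm along its y, nothing of it higher than 120 mm; origin at the centre of its underside, z up. The three bottles (60 mm in diameter) stand in it on its y axis at -140, 0 and +140 mm; the caps' starting axes are parallel to the rack's.
- bottle_a (a joint): Turn of one of the three bottles in its band clamp (rad, positive counter-clockwise from above, 0 at the start). The clamp holds the bottle by friction; it slips round above about 0.8 N m. The letter does not tell the place.
- seal_a (a joint): Rise of the rubber seal in the mouth of bottle_a (m): 0.001 to 0.0016 under a tight cap, which it pushes up with about 12 N; grows as the cap is unscrewed, to 0.004 when free (after about 80 degrees).
- bottle_b (a joint): Turn of one of the three bottles in its band clamp (rad, positive counter-clockwise from above, 0 at the start). The clamp holds the bottle by friction; it slips round above about 0.8 N m. The letter does not tell the place.
- seal_b (a joint): Rise of the rubber seal in the mouth of bottle_b (m): 0.001 to 0.0016 under a tight cap, which it pushes up with about 12 N; grows as the cap is unscrewed, to 0.004 when free (after about 80 degrees).
- bottle_c (a joint): Turn of one of the three bottles in its band clamp (rad, positive counter-clockwise from above, 0 at the start). The clamp holds the bottle by friction; it slips round above about 0.8 N m. The letter does not tell the place.
- seal_c (a joint): Rise of the rubber seal in the mouth of bottle_c (m): 0.001 to 0.0016 under a tight cap, which it pushes up with about 12 N; grows as the cap is unscrewed, to 0.004 when free (after about 80 degrees).
- tray: Brown plastic tray, fixed, 200 mm along its x by 170 mm along its y inside, floor 4 mm thick, rim 18 mm high; origin at the centre of its underside, z up. The scissors lie along its near side (its -x side), so the middle and the far half are free.
- scissors: Steel scissors, 120 mm long, lying flat in the tray parallel to its y axis about 64 mm to the -x side of the tray's centre; bystander. Origin at its middle.
- beaker: Glass beaker, 66 mm across, 85 mm tall, behind the rack; bystander. Origin under its centre.
- jar: Amber jar with black lid, 70 mm across, 100 mm tall, behind the rack; bystander. Origin under its centre.
- washbottle: Clear wash bottle, 64 mm across, 150 mm tall, behind the rack; bystander. Origin under its centre.
- burner: Small lab burner, foot 80 mm across, 135 mm tall, behind the tray; bystander. Origin under its centre.
- stopper: Black rubber stopper, 34 mm across, 28 mm tall, between the rack and the robot; bystander. Origin under its centre.
Not all that is in view belongs to the job. Leave any orange or purple look-alike of the part that bears cap_2_mid alone. Leave any purple look-alike of the part that bears cap_3_mid alone.

How it is judged:
By the outcome, as a careful person would: the job done as asked, in the order asked, and still so for the second after the job is handed in, with the robot touching nothing.
It also fails if it takes over 72 s, if anything falls off the work surface, if the arm or the gripper's body presses on something with over 40 N, if the wrist force passes 120 N, or if a joint passes its speed limit or range.

ROBOT

A 6-joint arm with a two-finger parallel gripper is mounted at the origin on the work surface. World frame = base frame: x ahead of the robot, y to its left, z up, the work surface at z = 0. Lengths are in m, angles in rad, forces in N, time in s.
With the tool pointing down it reaches from about 0.35 to 0.875 m from the base axis. Payload 4.2 kg.
Tool frame: the origin (TCP) lies between the finger pads; the fingertips stand manip.finger_overhang ahead of it and the grasp point (between the pads) lies 11 mm behind it (manip.finger_overhang is the distance from the TCP to the fingertips, in m); z points along the fingers, y is the line along which they close (so a half turn about z gives the same grasp; the last joint's range is limited). The gripper opens to 87 mm and grips with 3 to 60 N. Pads are 19 mm wide; open, the fingers measure 117 mm over their backs; the gripper's body (75 mm by 190 mm) begins 51 mm behind the grasp point.
Start: joints at [1.544, 0.385, 0.008, 0, -1.194, -0.259], TCP at [0.176, 0.6, 0.231] pointing down, gripper open.
Joint ranges: [-3.14, 3.14], [-1.21, 2.06], [-1.07, 1.41], [-3.16, 2.05], [-2.99, -0.16], [-3.1, 3.1]. Speed limits (rad/s): [2.79, 2.79, 3.14, 3.14, 3.14, 3.14].

INTERFACE

Orientations are given as a unit quaternion [x, y, z, w].
In Python, from plant import manip, eyes, hand_in gives the robot as it stands. The module is installed in compiled form; this text tells all that it offers.
- The arm moves only by the tool carry_out, never from a script. Its argument "series" is a list of rows, each a list of 7 numbers: the shift along the tool's x, y, z in mm, then the turn, a rotation vector about the tool's x, y, z in rad, then the finger opening in mm, from 0 to 87. A call has 1 to 10 rows; each row is the pose to reach, as a shift and turn from the pose commanded when the call began, along the tool's axes at that moment; what a row does not reach only later rows make up. A row lasts 1/10 s, in which the tool goes at most 50 mm and 8.59 degrees, less where a joint would pass 70% of its speed; a pose out of reach is approached as far as the arm can. A call with a gripper value outside its range is refused whole. The fingers move at their own pace and stop on an object; the grip force is fixed at half the most. Time passes only in rows, so rows that repeat a pose let the fingers close. It gives the time, the measured TCP pose, the force, the opening and the grip force at its end, in the units of the state.
- manip.get_state(): the state, without advancing time (a new reading comes with each control period).
- eyes.get_image(name): name is "scene" or "top" or "wrist"; returns a dict with "pixels" (400x640x3 uint8, blue, green, red), "mtx" (3x3 intrinsics, pixels), "rvec" (rotation vector, rad) and "tvec" (3), from world to camera coordinates, as OpenCV has them. Camera axes: x right, y down, z forward; pixel columns grow to the right and rows downward; lengths in m; the calibration is good to about 2 mm. A picture is of the moment at which its call begins. There is no depth.
- hand_in(): hands the job in; it is judged then, once.
Trained networks look in a picture, given as the dict that the camera call returned (one of the last four; its "shot" number tells which), for a name from the list of things; names that differ only in an ending like _2 or _b are one class to them, and where a whole thing is asked for, a point or a joint stands for the part that bears it (a point fixed in the world has none). Each returns a list of dicts, best first, with "p" (0 to 1); they miss things now and then, are a little off and sometimes report something else, mostly with a low value. They report only what shows in the picture. A call takes as long as a camera call. They do not tell look-alikes from the thing itself.
- eyes.cut_out(picture, target): "region" (400x640 bool, what is visible of it) and "centre" ([row, column] in pixels, amid what is visible of it).
- eyes.landmark_of(picture, target): "centre" ([row, column] in pixels: a listed point, or the origin of a listed thing).
The state is a dict: "t": time; "joint_pos": joint angles; "qd": joint speeds; "joint_efforts": joint torques, N m; "position": TCP position; "orientation": TCP orientation; "contact_force": force on the tool from outside, world axes, zero at the start; "wrist_torque": the same for the moment, N m; "width": finger opening in m; "grasp_force": force on a finger pad.
Only numpy, scipy, OpenCV 4.12 (cv2) and the standard library are available. Lean on these libraries where they do the work, as an engineer would, in place of code of your own. Each camera call takes 0.05 s, during which the arm holds its last target. There are 200 camera calls.

## Working session

There is one attempt and no reset: what is moved stays moved. The work goes in short steps, Python scripts to look and compute and a tool call to move; the robot and the scene stay as the last step left them, time stands still between calls to the robot, and variables do not carry over. Pictures are saved under pics/ and viewed, at most 10 in all, crops included, and the job is handed in when it is done.

Besides the shell and the picture viewer there is one more tool, called after "Call:" by a JSON object that holds its "op" and its "data", one argument or row to a line. carry_out: Moves the arm, as the interface text tells. Its arguments: {"type":"object","properties":{"series":{"type":"array"}},"required":["series"]}

```bash
mkdir -p pics
cat > h.py <<'E'
import numpy as np, cv2
from plant import manip, eyes
from scipy.spatial.transform import Rotation as R
def ray(im,rc):
    K=np.array(im["mtx"]);Rm=cv2.Rodrigues(np.array(im["rvec"],float))[0];t=np.array(im["tvec"],float).ravel()
    d=Rm.T@np.linalg.inv(K)@np.array([rc[1],rc[0],1.]);return -Rm.T@t,d
def at_z(im,rc,z):
    o,d=ray(im,rc);return o+d*(z-o[2])/d[2]
E
python3 - <<'E'
from h import *
s=manip.get_state();print({k:np.round(v,3).tolist() for k,v in s.items()},manip.finger_overhang)
hs={'cap_1_mid':.183,'rack':0.0,'tray':0,'scissors':.006,'stopper':0,'burner':0,'beaker':0,'jar':0,'washbottle':0}
ims=[]
for n in('scene','top'):
    im=eyes.get_image(n);cv2.imwrite(f'pics/{n}1.png',im['pixels'])
    for k,z in hs.items():
        for r in eyes.landmark_of(im,k)[:6]:
            if r['p']>.2: print(n,k,round(r['p'],2),np.round(r['centre']),np.round(at_z(im,r['centre'],z),3))
E
```

```text
{'t': 0.0, 'joint_pos': [1.544, 0.386, 0.007, -0.001, -1.194, -0.259], 'qd': [0.0, 0.001, 0.001, -0.0, -0.0, 0.0], 'joint_efforts': [0.0, -39.067, 18.74, 4.22, 0.011, -0.0], 'position': [0.176, 0.599, 0.229], 'orientation': [0.99, -0.142, -0.0, 0.001], 'contact_force': [-0.212, -0.812, -0.597], 'wrist_torque': [-0.047, -0.024, -0.007], 'grasp_force': 0.0, 'width': 0.087} 0.008
scene cap_1_mid 0.7 [138. 374.] [0.533 0.226 0.183]
scene rack 0.98 [195. 328.] [0.505 0.081 0.   ]
scene rack 0.41 [131. 339.] [0.343 0.286 0.   ]
scene tray 0.6 [278. 200.] [ 0.461 -0.37   0.   ]
scene scissors 0.57 [257. 190.] [ 0.394 -0.356  0.006]
scene stopper 0.63 [138. 372.] [0.443 0.348 0.   ]
scene stopper 0.55 [131. 342.] [0.35  0.297 0.   ]
scene burner 0.69 [314. 317.] [ 0.758 -0.198  0.   ]
scene burner 0.47 [221. 422.] [0.765 0.23  0.   ]
scene beaker 0.96 [250. 398.] [0.781 0.101 0.   ]
scene jar 0.97 [219. 425.] [0.766 0.239 0.   ]
scene washbottle 0.96 [286. 353.] [ 0.768 -0.071  0.   ]
scene washbottle 0.42 [139. 373.] [0.446 0.348 0.   ]
top cap_1_mid 0.65 [215. 210.] [0.525 0.217 0.183]
top rack 0.71 [225. 276.] [0.509 0.083 0.   ]
top tray 0.63 [240. 446.] [ 0.464 -0.361  0.   ]
top scissors 0.57 [263. 446.] [ 0.403 -0.358  0.006]
top stopper 0.41 [287. 195.] [0.35  0.296 0.   ]
top burner 0.84 [132. 382.] [ 0.752 -0.202  0.   ]
top beaker 0.95 [123. 268.] [0.781 0.103 0.   ]
top jar 0.69 [134. 220.] [0.754 0.231 0.   ]
top washbottle 0.91 [124. 332.] [ 0.776 -0.069  0.   ]
```

View pics/scene1.png

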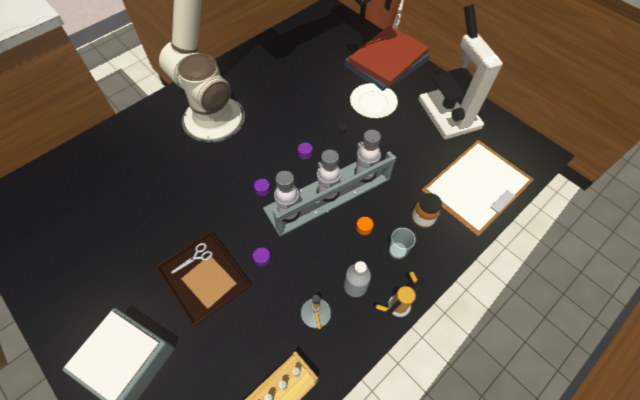

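View pics/top1.png

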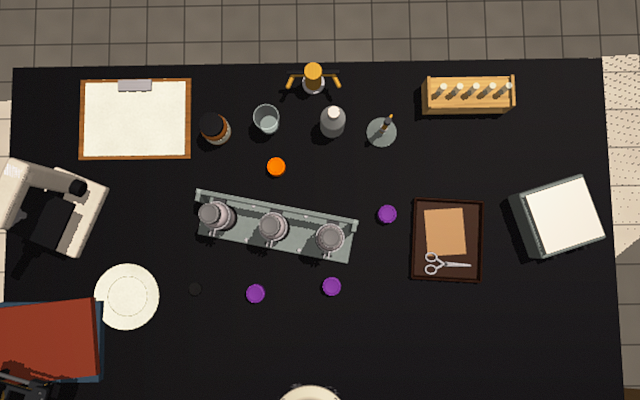

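The three grey caps stand on the bottles: top picture (row, col) about (213,210), (227,272), (236,330); scene about (138,372), (160,330), (181,286). The orange cap (top (167,276)) and the purple caps (top (214,387), (293,256), (286,331)) lie loose on the bench. They are look-alikes, so I leave them alone. I'll confirm this in an enlarged crop with the predicted rims drawn on.

Run:
```python
from h import *
from scipy.optimize import least_squares
ims=[eyes.get_image(n) for n in('scene','top')]
obs=[]
for im,n in zip(ims,('scene','top')):
    for f in ('landmark_of','cut_out'):
        for r in getattr(eyes,f)(im,'cap_1_mid'):
            p=at_z(im,r['centre'],.183);print(n,f,round(r['p'],2),np.round(r['centre'],1),np.round(p,3))
c0=np.array([.507,.082]);yaw=np.radians(-8.5)
out=[]
for im in ims:
    px=im['pixels'].copy();px=cv2.resize(px,None,fx=4,fy=4,interpolation=cv2.INTER_CUBIC)
    K=np.array(im['mtx']);a=np.linspace(0,2*np.pi,60)
    cs=[]
    for k in(-.14,0,.14):
        c=c0+k*np.array([-np.sin(yaw),np.cos(yaw)])
        P=np.c_[c[0]+.023*np.cos(a),c[1]+.023*np.sin(a),np.full(60,.198)]
        u=cv2.projectPoints(P,np.array(im['rvec'],float),np.array(im['tvec'],float),K,None)[0][:,0]*4+1.5
        cv2.polylines(px,[u.round().astype(int)],True,(0,255,0),1);cs.append(u.mean(0))
    m=np.mean(cs,0).astype(int);out.append(px[m[1]-145:m[1]+145,m[0]-330:m[0]+330])
cv2.imwrite('pics/crop1.png',np.vstack(out))
```

```text
scene landmark_of 0.59 [139.  370.2] [0.528 0.216 0.183]
scene cut_out 0.58 [139.3 372.9] [0.534 0.221 0.183]
top landmark_of 0.89 [213.9 213.9] [0.528 0.209 0.183]
top landmark_of 0.37 [130.6 380.9] [ 0.715 -0.176  0.183]
top cut_out 0.85 [214.8 210.3] [0.526 0.217 0.183]
```

View pics/crop1.png

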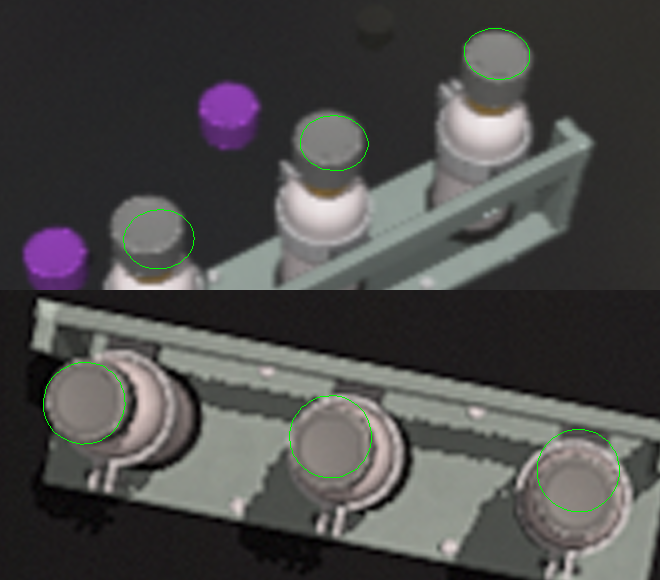

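The crop confirms it: the three grey caps are on the bottles, and the coloured ones are loose on the bench. The yaw needs a slight correction, to about -10.2 degrees. That puts the caps near (0.528, 0.221), (0.503, 0.082) and (0.478, -0.057). I'll go above the first one.

```bash
cat >> h.py <<'E'
def go(p,a):
    """shift (mm) and turn (rotvec) in tool axes to TCP p, tool down with tool-x heading a"""
    s=manip.get_state();r=R.from_quat(s['orientation'])
    rt=R.from_matrix([[np.cos(a),np.sin(a),0],[np.sin(a),-np.cos(a),0],[0,0,-1]])
    print('shift',np.round(r.inv().apply(np.array(p)-s['position'])*1000,1),'turn',np.round((r.inv()*rt).as_rotvec(),3))
def st():
    s=manip.get_state();m=R.from_quat(s['orientation']).as_matrix()
    print('t',round(s['t'],2),'p',np.round(s['position'],4),'a',round(np.arctan2(m[1,0],m[0,0]),3),'z',np.round(m[:,2],3),'F',np.round(s['contact_force'],2),'M',np.round(s['wrist_torque'],3),'j',np.round(s['joint_pos'],2),'w',round(s['width'],4),'g',s['grasp_force'])
E
python3 - <<'E'
from h import *
st();go([.528,.221,.27],.8)
E
```

```text
t 1.3 p [0.1762 0.5996 0.2305] a -0.286 z [-0. -0. -1.] F [0.37 0.56 0.07] M [-0.001  0.04  -0.017] j [ 1.54  0.38  0.01 -0.   -1.19 -0.26] w 0.087 g 0.0
shift [444.3 264.1 -39.5] turn [-0.     0.    -1.086]
```

Call:
{"op": "carry_out", "data": {
  "series": [
    [0,0,-40,0,0,-0.15,87],
    [444,264,-40,0,0,-1.086,87],
    [444,264,-40,0,0,-1.086,87],
    [444,264,-40,0,0,-1.086,87],
    [444,264,-40,0,0,-1.086,87],
    [444,264,-40,0,0,-1.086,87],
    [444,264,-40,0,0,-1.086,87],
    [444,264,-40,0,0,-1.086,87],
    [444,264,-40,0,0,-1.086,87],
    [444,264,-40,0,0,-1.086,87]
  ]
}}

```text
t: 2.3
position: [0.4767, 0.2759, 0.2709]
orientation: [0.921, 0.39, 0.0, -0.0]
contact_force: [1.1, 1.5, 0.1]
width: 0.0867
grasp_force: 0.0
```

Run:
```python
from h import *
st();go([.528,.221,.27],.8)
im=eyes.get_image('wrist');cv2.imwrite('pics/w1.png',im['pixels'])
for f in ('landmark_of','cut_out'):
    for r in getattr(eyes,f)(im,'cap_1_mid'): print(f,round(r['p'],2),np.round(r['centre']),np.round(at_z(im,r['centre'],.183),4))
```

```text
t 2.3 p [0.4767 0.2759 0.2709] a 0.801 z [ 0.001  0.001 -1.   ] F [1.15 1.47 0.1 ] M [ 0.025 -0.156  0.024] j [ 0.82  0.23 -0.11  0.   -1.23  1.55] w 0.0867 g 0.0
shift [-3.6 75.   0.9] turn [ 0.    -0.001  0.001]
landmark_of 0.88 [210. 404.] [0.5334 0.2187 0.183 ]
cut_out 0.59 [208. 403.] [0.5333 0.2204 0.183 ]
```

View pics/w1.png

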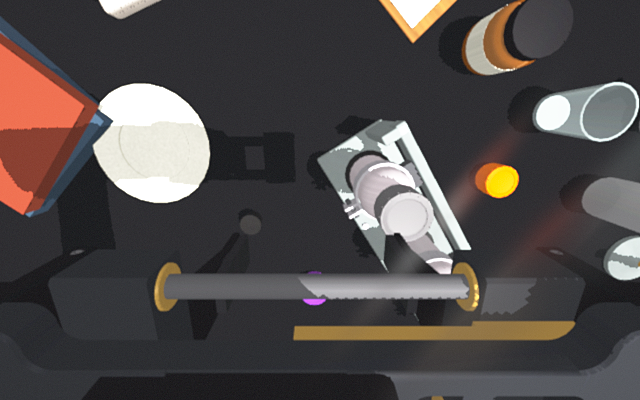

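The wrist view shows the grey cap's top at about (row 214, col 405). The orange cap (180,497) and the purple one (288,314) are the loose ones. I'll fit the top disc for a sharper centre.

```bash
cat >> h.py <<'E'
def disc(im,guess,rad=.023,z=.198):
    """refine cap-top centre near guess xy by maximising rim gradient"""
    from scipy.optimize import minimize
    g=cv2.GaussianBlur(cv2.cvtColor(im['pixels'],cv2.COLOR_BGR2GRAY).astype(np.float32),(0,0),1.0)
    a=np.linspace(0,2*np.pi,90)
    def samp(c,r):
        P=np.c_[c[0]+r*np.cos(a),c[1]+r*np.sin(a),np.full(90,z)]
        u=cv2.projectPoints(P,np.array(im['rvec'],float),np.array(im['tvec'],float),np.array(im['mtx']),None)[0][:,0].astype(np.float32)
        return cv2.remap(g,u[None,:,0].copy(),u[None,:,1].copy(),cv2.INTER_LINEAR)[0]
    best=max(((np.mean(np.minimum(np.abs(samp(c,rad+.0015)-samp(c,rad-.0015)),40)),c) for c in
      [(guess[0]+i*.001,guess[1]+j*.001) for i in range(-12,13) for j in range(-12,13)]),key=lambda t:t[0])
    return best[1],best[0]
E
python3 - <<'E'
from h import *
im=eyes.get_image('wrist');print(disc(im,(.532,.22)),at_z(im,(214,405),.198))
for n in('top','scene'):
    im=eyes.get_image(n)
    for g in((.530,.22),(.503,.082),(.478,-.057)): print(n,disc(im,g))
E
```

```text
((0.531, 0.218), np.float32(34.012512)) [0.53147519 0.22133597 0.198     ]
top ((0.528, 0.212), np.float32(19.381714))
top ((0.5, 0.079), np.float32(15.086137))
top ((0.479, -0.061), np.float32(13.515756))
scene ((0.53, 0.218), np.float32(24.301191))
scene ((0.502, 0.082), np.float32(24.50904))
scene ((0.473, -0.055), np.float32(26.288017))
```

Call:
{"op": "carry_out", "data": {
  "series": [
    [-1.5,40,0,0,0,0,87],
    [-3,79,0,0,0,0,87],
    [-3,79,0,0,0,0,87],
    [-3,79,0,0,0,0,87]
  ]
}}

```text
t: 3.0
position: [0.5298, 0.2211, 0.2704]
orientation: [0.921, 0.39, -0.0, -0.0]
contact_force: [-0.2, 0.5, 0.1]
width: 0.0872
grasp_force: 0.0
```

Run:
```python
from h import *
st();go([.531,.219,.175],.8)
```

```text
t 3.0 p [0.5298 0.2211 0.2704] a 0.801 z [-0.  0. -1.] F [-0.17  0.54  0.06] M [-0.054 -0.057 -0.07 ] j [ 0.68  0.27 -0.05 -0.   -1.24  1.69] w 0.0872 g 0.0
shift [-0.6  2.3 95.3] turn [-0.     0.     0.001]
```

Call:
{"op": "carry_out", "data": {
  "series": [
    [0,2,30,0,0,0,87],
    [0,2,60,0,0,0,87],
    [0,2,85,0,0,0,87],
    [0,2,95,0,0,0,80],
    [0,2,95,0,0,0,60],
    [0,2,95,0,0,0,35],
    [0,2,95,0,0,0,35],
    [0,2,95,0,0,0,35],
    [0,2,95,0,0,0,35],
    [0,2,95,0,0,0,35]
  ]
}}

```text
t: 4.0
position: [0.5315, 0.2194, 0.1762]
orientation: [0.921, 0.389, 0.0, -0.001]
contact_force: [-1.8, 2.1, 1.7]
width: 0.0449
grasp_force: 30.0
```

Run:
```python
from h import *
st()
```

```text
t 4.0 p [0.5315 0.2194 0.1762] a 0.8 z [ 0.     0.001 -1.   ] F [-1.82  2.08  1.74] M [ 0.471  0.588 -0.017] j [ 0.67  0.34 -0.2  -0.   -1.03  1.7 ] w 0.0449 g 30.00296146608889
```

Grasped well. Now a gentle feel clockwise (+z of the tool).

Call:
{"op": "carry_out", "data": {
  "series": [
    [0,0,0,0,0,0.02,35],
    [0,0,0,0,0,0.04,35],
    [0,0,0,0,0,0.04,35]
  ]
}}

```text
t: 4.3
position: [0.5318, 0.2193, 0.1761]
orientation: [0.929, 0.371, 0.001, -0.0]
contact_force: [-1.8, 2.4, 4.1]
width: 0.0445
grasp_force: 30.0
```

Run:
```python
from h import *
st()
```

```text
t 4.3 p [0.5318 0.2193 0.1761] a 0.76 z [ 0.001  0.001 -1.   ] F [-1.8   2.37  4.07] M [0.691 0.774 0.042] j [ 0.67  0.34 -0.2  -0.   -1.03  1.66] w 0.0445 g 29.992161551490426
```

Call:
{"op": "carry_out", "data": {
  "series": [
    [0,0,0,0,0,0.02,35],
    [0,0,0,0,0,0.04,35],
    [0,0,0,0,0,0.04,35]
  ]
}}

```text
t: 4.6
position: [0.5321, 0.2191, 0.1761]
orientation: [0.936, 0.352, 0.001, -0.0]
contact_force: [-3.0, 2.1, 5.8]
width: 0.0441
grasp_force: 30.0
```

Run:
```python
from h import *
st()
```

```text
t 4.6 p [0.5321 0.2191 0.1761] a 0.719 z [ 0.001  0.001 -1.   ] F [-3.04  2.14  5.79] M [0.645 0.657 0.043] j [ 0.67  0.35 -0.2   0.   -1.03  1.62] w 0.0441 g 29.98940148856491
```

Call:
{"op": "carry_out", "data": {
  "series": [
    [0,0,0,0,0,0.03,35],
    [0,0,0,0,0,0.06,35],
    [0,0,0,0,0,0.06,35]
  ]
}}

```text
t: 4.9
position: [0.5322, 0.219, 0.1761]
orientation: [0.946, 0.324, 0.001, 0.0]
contact_force: [-2.4, 1.7, 5.0]
width: 0.0442
grasp_force: 30.0
```

Run:
```python
from h import *
st()
```

```text
t 4.9 p [0.5322 0.219  0.1761] a 0.659 z [ 0.001  0.    -1.   ] F [-2.36  1.66  5.02] M [0.485 0.451 0.052] j [ 0.67  0.35 -0.2   0.   -1.03  1.56] w 0.0442 g 29.99093164689839
```

Call:
{"op": "carry_out", "data": {
  "series": [
    [0,0,0,0,0,0.04,35],
    [0,0,0,0,0,0.08,35],
    [0,0,0,0,0,0.08,35]
  ]
}}

```text
t: 5.2
position: [0.5323, 0.2188, 0.176]
orientation: [0.958, 0.286, 0.001, 0.0]
contact_force: [0.4, 0.4, 6.4]
width: 0.0445
grasp_force: 30.0
```

Run:
```python
from h import *
st()
```

```text
t 5.2 p [0.5323 0.2188 0.176 ] a 0.58 z [ 0.001  0.    -1.   ] F [0.37 0.4  6.39] M [ 0.159  0.174 -0.034] j [ 0.67  0.35 -0.2   0.   -1.03  1.48] w 0.0445 g 29.992549899034202
```

Call:
{"op": "carry_out", "data": {
  "series": [
    [0,0,0,0,0,0.1,35],
    [0,0,0,0,0,0.2,35],
    [0,0,-0.5,0,0,0.3,35],
    [0,0,-0.5,0,0,0.3,35]
  ]
}}

```text
t: 5.6
position: [0.5325, 0.2183, 0.1769]
orientation: [0.99, 0.139, 0.001, 0.0]
contact_force: [0.6, -0.7, 6.5]
width: 0.0446
grasp_force: 30.0
```

Run:
```python
from h import *
st()
```

```text
t 5.6 p [0.5325 0.2183 0.1769] a 0.279 z [ 0.002 -0.001 -1.   ] F [ 0.62 -0.68  6.54] M [-0.165  0.155 -0.041] j [ 0.67  0.34 -0.2   0.   -1.03  1.18] w 0.0446 g 29.991486036615242
```

No hard stop after 30° clockwise. The torque fell off after the breakaway and the tool was lifted about 0.9 mm, which matches a left-hand thread's rise. I'll go on unscrewing and follow the pitch.

Call:
{"op": "carry_out", "data": {
  "series": [
    [0,0,-0.5,0,0,0.13,35],
    [0,0,-1.0,0,0,0.26,35],
    [0,0,-1.5,0,0,0.39,35],
    [0,0,-2.0,0,0,0.52,35],
    [0,0,-2.5,0,0,0.65,35],
    [0,0,-3.0,0,0,0.78,35],
    [0,0,-3.5,0,0,0.91,35],
    [0,0,-4.0,0,0,1.04,35],
    [0,0,-4.5,0,0,1.17,35],
    [0,0,-5.0,0,0,1.3,35]
  ]
}}

```text
t: 6.6
position: [0.5312, 0.2179, 0.1797]
orientation: [0.871, -0.491, -0.0, 0.001]
contact_force: [-0.5, 0.2, 0.4]
width: 0.0443
grasp_force: 30.0
```

Run:
```python
from h import *
st()
im=eyes.get_image('scene');c=im['pixels'][110:215,260:400];cv2.imwrite('pics/s2.png',cv2.resize(c,None,fx=5,fy=5,interpolation=cv2.INTER_CUBIC))
```

```text
t 6.6 p [0.5312 0.2179 0.1797] a -1.026 z [-0.002 -0.002 -1.   ] F [-0.54  0.21  0.41] M [ 0.03   0.044 -0.024] j [ 0.67  0.34 -0.19  0.   -1.04 -0.13] w 0.0443 g 29.998657387104686
```

View pics/s2.png

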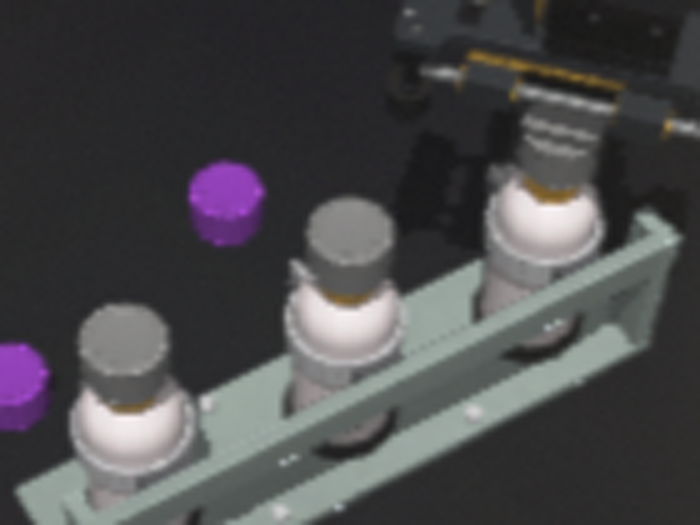

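The scene crop shows the gripped cap (about (560,140) in the crop). Its bare neck now looks slightly longer than on the other two, and the forces are near zero. I'll continue.

Call:
{"op": "carry_out", "data": {
  "series": [
    [0,0,-0.5,0,0,0.13,35],
    [0,0,-1.0,0,0,0.26,35],
    [0,0,-1.4,0,0,0.39,35],
    [0,0,-1.9,0,0,0.52,35],
    [0,0,-2.3,0,0,0.65,35],
    [0,0,-2.8,0,0,0.78,35],
    [0,0,-3.2,0,0,0.91,35],
    [0,0,-3.7,0,0,1.04,35],
    [0,0,-4.1,0,0,1.17,35],
    [0,0,-4.6,0,0,1.3,35]
  ]
}}

```text
t: 7.65
position: [0.5308, 0.2178, 0.1842]
orientation: [-0.398, 0.917, -0.0, -0.002]
contact_force: [-1.5, -1.1, -0.0]
width: 0.0445
grasp_force: 30.0
```

Call:
{"op": "carry_out", "data": {
  "series": [
    [0,0,-0.5,0,0,0.13,35],
    [0,0,-1.0,0,0,0.26,35],
    [0,0,-1.4,0,0,0.39,35],
    [0,0,-1.9,0,0,0.52,35],
    [0,0,-2.3,0,0,0.65,35],
    [0,0,-2.5,0,0,0.72,35],
    [0,0,-2.5,0,0,0.72,35]
  ]
}}

```text
t: 8.35
position: [0.5305, 0.2179, 0.1866]
orientation: [-0.052, 0.999, -0.001, -0.002]
contact_force: [-2.0, -0.2, -1.4]
width: 0.0442
grasp_force: 30.0
```

Run:
```python
from h import *
st()
```

```text
t 8.35 p [0.5305 0.2179 0.1866] a -3.038 z [-0.004 -0.002 -1.   ] F [-2.04 -0.22 -1.4 ] M [-0.014  0.429  0.025] j [ 0.67  0.34 -0.18 -0.   -1.06 -2.14] w 0.0442 g 30.007012525102255
```

Call:
{"op": "carry_out", "data": {
  "series": [
    [0,0,-1.5,0,0,0.05,35],
    [0,0,-3,0,0,0.1,35],
    [0,0,-3,0,0,0.1,35]
  ]
}}

```text
t: 8.65
position: [0.5306, 0.2182, 0.19]
orientation: [-0.002, 1.0, -0.001, -0.002]
contact_force: [-2.6, 0.4, -1.2]
width: 0.0443
grasp_force: 30.0
```

Run:
```python
from h import *
st()
```

```text
t 8.65 p [0.5306 0.2182 0.19  ] a -3.138 z [-0.003 -0.002 -1.   ] F [-2.59  0.42 -1.18] M [0.043 0.553 0.006] j [ 0.67  0.33 -0.18 -0.   -1.06 -2.24] w 0.0443 g 30.006642934331467
```

Rose freely with only about 1 N. I'll lift on.

Call:
{"op": "carry_out", "data": {
  "series": [
    [0,0,-4,0,0,0,35],
    [0,0,-8,0,0,0,35],
    [0,0,-15,0,0,0,35],
    [0,0,-30,0,0,0,35],
    [0,0,-55,0,0,0,35],
    [0,0,-80,0,0,0,35],
    [0,0,-80,0,0,0,35]
  ]
}}

```text
t: 9.35
position: [0.534, 0.2199, 0.2765]
orientation: [-0.002, 1.0, 0.002, 0.005]
contact_force: [0.8, 0.4, -0.2]
width: 0.0445
grasp_force: 30.0
```

Run:
```python
from h import *
st();go([.49,-.362,.27],-1.6)
im=eyes.get_image('scene');c=im['pixels'][80:200,260:420];cv2.imwrite('pics/s3.png',cv2.resize(c,None,fx=4,fy=4,interpolation=cv2.INTER_CUBIC))
```

```text
t 9.35 p [0.534  0.2199 0.2765] a -3.139 z [ 0.01   0.005 -1.   ] F [ 0.81  0.38 -0.2 ] M [ 0.033 -0.174 -0.012] j [ 0.67  0.27 -0.04  0.   -1.25 -2.24] w 0.0445 g 30.0035850675431
shift [  45.8 -581.8    3.3] turn [-0.004  0.011 -1.539]
```

View pics/s3.png

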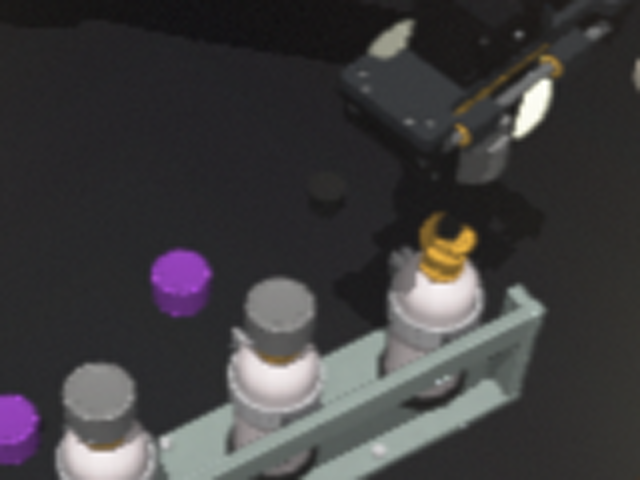

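The cap is off: the brass neck is bare at crop (447,240) and the cap is in the gripper. It came off clockwise, so it is the left-hand one. The tray centre is about (0.463, -0.364), so I aim for its far half.

Call:
{"op": "carry_out", "data": {
  "series": [
    [3,-40,0,0,0,0,35],
    [6,-80,0,0,0,0,35],
    [9,-125,0,0,0,0,35],
    [12,-170,0,0,0,0,35],
    [15,-215,0,0,0,0,35],
    [18,-260,0,0,0,0,35],
    [22,-305,0,0,0,0,35],
    [26,-350,0,0,0,0,35],
    [30,-395,0,0,0,0,35],
    [33,-440,0,0,0,0,35]
  ]
}}

```text
t: 10.4
position: [0.4986, -0.2229, 0.2707]
orientation: [-0.001, 1.0, 0.0, -0.0]
contact_force: [1.0, -0.0, -0.6]
width: 0.0442
grasp_force: 30.0
```

Call:
{"op": "carry_out", "data": {
  "series": [
    [4,-45,0,0,0,0,35],
    [7,-90,0,0,0,0,35],
    [9,-125,0,0,0,0,35],
    [9,-142,0,0,0,0,35],
    [9,-142,0,0,0,0,35],
    [9,-142,0,0,0,0,35]
  ]
}}

```text
t: 11.0
position: [0.4905, -0.3627, 0.2705]
orientation: [-0.001, 1.0, 0.0, -0.0]
contact_force: [0.3, 0.3, -0.1]
width: 0.0445
grasp_force: 30.0
```

Run:
```python
from h import *
st();go([.492,-.362,.03],-3.14)
for n in('top','scene'):
    im=eyes.get_image(n)
    for k,z in(('tray',0),('scissors',.006)):
        for r in eyes.landmark_of(im,k)[:1]: print(n,k,r['p'],at_z(im,r['centre'],z).round(3))
```

```text
t 11.0 p [ 0.4905 -0.3627  0.2705] a -3.14 z [-0.001  0.001 -1.   ] F [ 0.32  0.32 -0.1 ] M [ 0.059 -0.17   0.034] j [-0.37  0.34  0.04 -0.   -1.27 -1.2 ] w 0.0445 g 30.003755685002034
shift [ -1.7   0.5 240.5] turn [ 0.001 -0.001  0.   ]
top tray 0.98 [ 0.459 -0.369  0.   ]
top scissors 0.54 [ 0.463 -0.363  0.006]
scene tray 0.82 [ 0.467 -0.361  0.   ]
scene scissors 0.53 [ 0.404 -0.357  0.006]
```

Descend in the far half of the tray, gently at the end.

Call:
{"op": "carry_out", "data": {
  "series": [
    [-3,0,45,0,0,0,35],
    [-6,0,90,0,0,0,35],
    [-8,0,135,0,0,0,35],
    [-8,0,180,0,0,0,35],
    [-8,0,215,0,0,0,35],
    [-8,0,235,0,0,0,35],
    [-8,0,245,0,0,0,35],
    [-8,0,250,0,0,0,35],
    [-8,0,250,0,0,0,35],
    [-8,0,250,0,0,0,35]
  ]
}}

```text
t: 12.3
position: [0.4997, -0.3635, 0.0226]
orientation: [-0.001, 1.0, -0.001, 0.001]
contact_force: [-0.1, 0.1, -0.5]
width: 0.0445
grasp_force: 30.0
```

Call:
{"op": "carry_out", "data": {
  "series": [
    [0,0,1,0,0,0,35],
    [0,0,2,0,0,0,35],
    [0,0,3,0,0,0,35],
    [0,0,3,0,0,0,35]
  ]
}}

```text
t: 12.7
position: [0.4986, -0.3632, 0.0183]
orientation: [-0.001, 1.0, -0.0, 0.0]
contact_force: [0.3, 0.3, -0.5]
width: 0.0444
grasp_force: 30.0
```

Call:
{"op": "carry_out", "data": {
  "series": [
    [0,0,1,0,0,0,35],
    [0,0,2,0,0,0,35],
    [0,0,2.5,0,0,0,35],
    [0,0,2.5,0,0,0,35]
  ]
}}

```text
t: 13.1
position: [0.4986, -0.3631, 0.0155]
orientation: [-0.001, 1.0, 0.0, -0.0]
contact_force: [-0.2, 0.2, -1.3]
width: 0.0445
grasp_force: 30.0
```

Call:
{"op": "carry_out", "data": {
  "series": [
    [0,0,0.5,0,0,0,35],
    [0,0,1,0,0,0,35],
    [0,0,1,0,0,0,35]
  ]
}}

```text
t: 13.4
position: [0.4986, -0.3631, 0.0146]
orientation: [-0.001, 1.0, 0.0, -0.0]
contact_force: [0.3, 0.3, -0.9]
width: 0.0439
grasp_force: 30.0
```

Only 1–2 mm above the floor, so I release here with a partial opening and rise.

Call:
{"op": "carry_out", "data": {
  "series": [
    [0,0,0.8,0,0,0,35],
    [0,0,0.8,0,0,0,46],
    [0,0,0.8,0,0,0,52],
    [0,0,0.8,0,0,0,60],
    [0,0,0,0,0,0,72],
    [0,0,0,0,0,0,72],
    [0,0,-10,0,0,0,72],
    [0,0,-40,0,0,0,72],
    [0,0,-90,0,0,0,72],
    [0,0,-140,0,0,0,72]
  ]
}}

```text
t: 14.4
position: [0.4982, -0.363, 0.1564]
orientation: [-0.001, 1.0, 0.0, -0.001]
contact_force: [1.7, -0.4, 0.2]
width: 0.0718
grasp_force: 0.0
```

Call:
{"op": "carry_out", "data": {
  "series": [
    [20,0,-45,0,0,0,72],
    [60,0,-90,0,0,0,72],
    [100,0,-110,0,0,0,72],
    [100,0,-110,0,0,0,72],
    [100,0,-110,0,0,0,72]
  ]
}}

```text
t: 14.9
position: [0.398, -0.3635, 0.2667]
orientation: [-0.0, 1.0, -0.001, 0.002]
contact_force: [0.1, 0.1, -0.3]
width: 0.0719
grasp_force: 0.0
```

Run:
```python
from h import *
st()
im=eyes.get_image('scene');c=im['pixels'][110:330,140:430];cv2.imwrite('pics/s4.png',cv2.resize(c,None,fx=2.7,fy=2.7,interpolation=cv2.INTER_CUBIC))
```

```text
t 14.9 p [ 0.398  -0.3635  0.2667] a -3.141 z [ 0.004 -0.002 -1.   ] F [ 0.09  0.07 -0.26] M [ 0.02  -0.195  0.004] j [-0.44  0.21 -0.15 -0.   -1.21 -1.13] w 0.0719 g 0.0
```

View pics/s4.png

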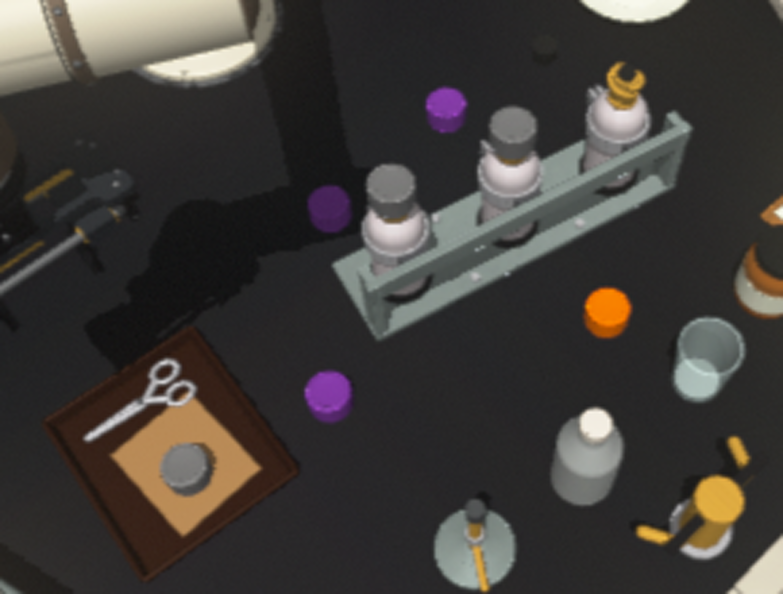

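The cap lies flat in the tray at crop (187,468), clear of the scissors. The other two bottles are still capped and nothing else has moved. I'm handing in.

```bash
python3 -c "
from plant import hand_in
print(hand_in())"
```

```text
the job is handed in; nothing more can be done
None
```

The left-hand cap was on the bottle at the robot's left end of the rack: it came off turning clockwise and now lies in the brown tray, and I never touched the other two caps, since that first cap already proved left-handed (so I felt it clockwise only).

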